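# Height check of a vial carrier before the autosampler

## Robot

A 6-joint arm with a two-finger parallel gripper is mounted at the origin on the work surface. World frame = base frame: x ahead of the robot, y to its left, z up, the work surface at z = 0. Lengths are in m, angles in rad, forces in N, time in s.
With the tool pointing down it reaches from about 0.275 to 0.775 m from the base axis. Payload 14.6 kg.
Tool frame: the origin (TCP) lies midway between the tips of the shut fingers; the grasp point (between the pads) lies 19 mm behind it; z points along the fingers, y is the line along which they close (so a half turn about z gives the same grasp; the last joint's range is limited). The gripper opens to 85 mm and grips with 20 to 120 N. Pads are 22 mm wide; open, the fingers measure 114 mm over their backs; the gripper's body (76 mm by 85 mm) begins 54 mm behind the grasp point. The pads swing forward as they close: fully open they stand 13 mm farther back than shut.
Start: joints at [-1.312, 0.263, -0.048, 1.259, 0, 1.415], TCP at [0.211, -0.481, 0.231] pointing down, gripper open.
Joint ranges: [-2.65, 2.65], [-0.89, 1.7], [-1.18, 1.37], [-2.13, 2.11], [-1.35, 1.29], [-3.14, 3.14]. Speed limits (rad/s): [1.89, 1.89, 2.57, 2.79, 3.14, 3.14].

## Interface

Orientations are given as [roll, pitch, yaw] about the fixed x, y, z axes, in that order (R = Rz(yaw) Ry(pitch) Rx(roll)).
In Python, from rig import manip gives the robot as it stands.
- The arm moves only by the tool move_arm, never from a script. Its argument "plan" is one flat list of numbers, 5 for each row, row after row: the gripper command: -1 is fully open, 1 is shut, values between are in proportion, then the shift along the tool's x, y, z in units of 0.02 m (1.0 is 0.02 m), then the turn about the tool's z in units of 180 degrees (1.0 is 180 degrees). A call has 1 to 8 rows; each row shifts and turns the commanded pose from where the row before left it, along the tool's axes as they then stand; what a row does not reach is not made up. A row lasts 1/8 s, in which the tool goes at most 62.5 mm and 10.7 degrees, less where a joint would pass 70% of its speed; a pose out of reach is approached as far as the arm can. A call with a number of a shift or a turn outside -1 to 1 is refused whole. A call with a gripper value outside its range is refused whole. The fingers move at their own pace and stop on an object; "grip_force" is the grip in N (left out, the last holds). Time passes only in rows, so rows that do not move let the fingers close. It gives the time, the measured TCP pose, the force, the opening and the grip force at its end, in the units of the state.
- manip.read_state(): the state, without advancing time (a new reading comes with each control period).
- manip.camera(name): name is "side" or "top" or "wrist"; returns the picture (400x640x3 uint8, red, green, blue); there is no depth.
- manip.get_calibration(name): a dict with "K" (3x3 intrinsics, pixels), "R" (3x3) and "t" (3): a world point X has camera coordinates R X + t. Camera axes: x right, y down, z forward; pixel columns grow to the right and rows downward; lengths in m; the calibration is good to about 2 mm. A picture is of the moment at which its call begins: read the wrist's pose just before it. get_calibration takes no time and is no camera call; for the wrist camera it gives the pose at the moment of the call.
- manip.close_job(): hands the job in; it is judged then, once.
Trained networks look in the newest picture that a camera, given by its name, has taken for a name from the list of things; names that differ only in an ending like _2 or _b are one class to them, and where a whole thing is asked for, a point or a joint stands for the part that bears it (a point fixed in the world has none). Each returns a list of dicts, best first, with "conf" (0 to 1); they miss things now and then, are a little off and sometimes report something else, mostly with a low value. They report only what shows in the picture. A call takes as long as a camera call. They do not tell look-alikes from the thing itself.
- manip.trace(camera, target): "region" (400x640 bool, what is visible of it) and "position" ([column, row] in pixels, amid what is visible of it).
- manip.pinpoint(camera, target): "position" ([column, row] in pixels: a listed point, or the origin of a listed thing).
The state is a dict: "time_s": time; "qpos": joint angles; "qvel": joint speeds; "effort": joint torques, N m; "position": TCP position; "tcp_rot": TCP orientation; "wrist_force": force on the tool from outside, world axes, zero at the start; "moment": the same for the moment, N m; "opening": finger opening in m; "grasp_force": force on a finger pad.
Only numpy, scipy, OpenCV 4.12 (cv2) and the standard library are available. Lean on these libraries where they do the work, as an engineer would, in place of code of your own. Each camera call takes 0.05 s, during which the arm holds its last target. There are 200 camera calls.

## Task

Press both vials fully home in the long grey carrier, then push the carrier along the bench between the fences and under the height gauge's bridge bar until its nose meets the stop block; hold it pressed there for about a second with a light, steady push of roughly 5 to 15 newtons, then let go and leave it touching the stop. Be gentle: the vials are glass and the gauge is a precision tool, so never push on a vial, the gauge or the stop with more than 30 newtons, keep the carrier upright, and leave everything else on the bench where it is.

Things in the scene. Friction and masses are not known exactly. Their poses are not given: they have to be found in the camera images.
- carrier_mid (a point): Centre of the loose vial carrier: plain grey plastic block 140 mm long (x), 46 mm wide (y), 30 mm high (z), about 0.3 kg, flat on the bench; this point is half-way along, across and up it (15 mm above its underside). Its x axis points to the nose, the end nearer the two vials, and starts roughly towards the gauge. The rear half is a plain tail with three dark marks on top.
- carrier_nose (a point): Middle of the carrier's nose face, 70 mm ahead of the carrier's centre along its x axis, 15 mm above its underside.
- front_cap (a point): Centre of the top of the front vial's white cap (24 mm diameter, 12 mm high). The vial stands in the carrier 45 mm ahead of its centre; fully home, the cap top is 50 mm above the carrier's underside.
- rear_cap (a point): The same for the rear vial, 10 mm ahead of the carrier's centre (35 mm behind the front vial).
- vial_front (a joint): How far the front vial stands proud of fully home, in m: 0 is home (hard bottom), starts at 4 to 9 mm. It moves only straight up or down in the carrier, stays where it is left, and takes about 5 N of steady downward push to slide (slightly more when pushed fast), then stops hard.
- vial_rear (a joint): The same for the rear vial.
- gauge: Fixed aluminium height gauge on the bench: two low fences with a bridge bar across. Origin on the bench under the middle of the bar; its x axis is the direction in which the carrier is pushed through, z is up. The carrier slides on the bench between the fences; with vials home it passes under the bar with 2 mm to spare, a proud vial catches on the bar.
- bar_under (a point): Middle of the underside of the gauge's steel bridge bar, 52 mm above the bench. The bar runs along the gauge's y, is 20 mm along x and 14 mm high; its two posts (to 72 mm high with bolts) stand at y = +-35 to +-52 mm.
- mouth (a point): On the bench between the fences where they become parallel, 30 mm before the bar's middle. The fences are 22 mm high, 51 mm apart (2.5 mm spare on each side of the carrier), and run from here 130 mm along the gauge's x; before here they flare out for 28 mm to an entry about 74 mm wide.
- stop: Fixed, unyielding steel stop block between the fences beyond the bar: 20 mm along the gauge's x, 48 mm wide, 28 mm high, black thumb knob on top to 38 mm; origin at the centre of its underside. Its near face is 10 mm before its origin, 66 to 86 mm beyond the bar's middle, so that a carrier against it keeps its tail out of the fences, 54 to 74 mm before the bar's middle.
- reagent: Bystander: capped bottle, 60 mm diameter, 125 mm high; origin at its underside.
- jar: Bystander: amber glass jar, 52 mm diameter, 60 mm high; origin at its underside.
- beaker: Bystander: small glass beaker, 60 mm diameter, 75 mm high; origin at its underside.
- spanner: Bystander: steel spanner lying flat, 130 mm long; origin at the underside of its middle.
- cone: Bystander: small copper sampler cone, 44 mm diameter, 20 mm high; origin at its underside.
- collar: Bystander: aluminium collar, 48 mm diameter, 12 mm high; origin at its underside.
- spare: Bystander: short empty grey block without vials, 75 x 46 x 30 mm; origin at its underside.
Not all that is in view belongs to the job. What is shaped like the part that bears carrier_mid but purple or yellow is not meant.

How it is judged:
On the way, in this order (a step that is already met when the one before it is completed fails the run):
1. both vials are fully home in the carrier (less than 1.2 mm proud) (value of joint each of vial_front, vial_rear below 0.0012 m), for 0.2 s.
2. the carrier's nose has come out beyond the bridge bar, the carrier flat on the bench between the fences (x of carrier_nose in the frame of gauge between 0.012 and 0.1 m and z of carrier_nose in the frame of gauge below 0.019 m and angle between the x axis of gauge and the x axis of carrier_mid, either way round below 0.12 rad and y of carrier_nose in the frame of gauge between -0.005 and 0.005 m), for 0.1 s.
3. the carrier bears on the stop steadily (more than 3 N) (contact force between carrier and stop above 3 N), for 0.4 s.
At the end, for the whole second after the job is handed in: The carrier rests flat and upright on the bench between the fences and under the bar, its nose within 2.5 mm of the stop face and within 5 mm of the middle of the fences, both vials less than 1.2 mm proud, everything at rest (all of step 1 and x of carrier_nose in the frame of stop between -0.0125 and -0.007 m and y of carrier_nose in the frame of stop between -0.005 and 0.005 m and angle between the x axis of gauge and the x axis of carrier_mid, either way round below 0.12 rad and angle between carrier_mid's own z axis and vertical below 0.05 rad and z of carrier_nose in the frame of gauge below 0.019 m and linear speed of carrier below 0.01 m/s); the robot touches nothing.
It fails at once if a vial is pushed by the robot with more than 30 N (contact force between any of the arm, the fingers and vial_front above 30 N or contact force between any of the arm, the fingers and vial_rear above 30 N).
It fails at once if the carrier or its vials push on the gauge (bar or fences) or on the stop with more than 30 N (contact force between carrier and gauge above 30 N or contact force between carrier and stop above 30 N).
It fails at once if the robot pushes on the gauge or the stop with more than 30 N (contact force between any of the arm, the fingers and gauge above 30 N or contact force between any of the arm, the fingers and stop above 30 N).
It fails at once if the carrier is tipped by more than about 25 degrees (angle between carrier_mid's own z axis and vertical above 0.44 rad).
It fails at once if a bystander is moved by more than 20 mm (distance of any of reagent, jar, beaker, spanner, cone, collar, spare from where it was at the start of the episode above 0.02 m).
It also fails if it takes over 72 s, if anything falls off the work surface, if the arm or the gripper's body presses on something with over 40 N, if the wrist force passes 120 N, or if a joint passes its speed limit or range.

## Working session

There is one attempt and no reset: what is moved stays moved. The work goes in short steps, Python scripts to look and compute and a tool call to move; the robot and the scene stay as the last step left them, time stands still between calls to the robot, and variables do not carry over. Pictures are saved under pics/ and viewed, at most 10 in all, crops included, and the job is handed in when it is done.

Besides the shell and the picture viewer there is one more tool, called after "Request:" as name(argument=value, ...) on one line, values as JSON. move_arm: Moves the arm, as the interface text tells. Shifts and turns lie within -1 to 1; 1 stands for 0.02 m of shift or 180 degrees of turn. Its arguments: {"type":"object","properties":{"plan":{"type":"array","items":{"type":"number","minimum":-1,"maximum":1}},"grip_force":{"type":"number"}},"required":["plan"]}

```bash
ls; mkdir -p pics; cat > h.py <<'E'
from rig import manip
import numpy as np, cv2
def ray(cam,px,z):
    c=manip.get_calibration(cam);K,R,t=map(np.array,(c["K"],c["R"],c["t"]))
    d=R.T@np.linalg.solve(K,[px[0],px[1],1.]);o=-R.T@t
    return o+d*(z-o[2])/d[2]
def look(cam,zs,n=2):
    manip.camera(cam)
    for k,z in zs.items():
        for r in manip.pinpoint(cam,k)[:n]:
            print(cam,k,round(r["conf"],2),np.round(r["position"],1),np.round(ray(cam,r["position"],z),4))
E
python3 - <<'E'
from h import *
s=manip.read_state();print(s["time_s"],s["position"],s["tcp_rot"])
a=manip.camera("top");b=manip.camera("side")
cv2.imwrite("pics/a.png",a[:,:,::-1]);cv2.imwrite("pics/b.png",b[:,:,::-1])
look("top",dict(carrier_mid=.015,carrier_nose=.015,front_cap=.057,rear_cap=.057,gauge=0,bar_under=.052,mouth=0,stop=0))
E
```

```text
pics
0.0 [ 0.21102259 -0.4804156   0.2308188 ] [-3.14051614e+00 -1.88958614e-04  4.13770338e-01]
top carrier_mid 0.96 [411.7 219. ] [ 0.4011 -0.2412  0.015 ]
top carrier_mid 0.68 [409.9 167.2] [ 0.5447 -0.2417  0.015 ]
top carrier_nose 0.56 [386.1 174.4] [ 0.5256 -0.175   0.015 ]
top front_cap 0.4 [413.6 234.2] [ 0.3592 -0.2353  0.057 ]
top front_cap 0.39 [399.3 170.9] [ 0.5281 -0.2036  0.057 ]
top rear_cap 0.62 [413.5 163.8] [ 0.5467 -0.2423  0.057 ]
top rear_cap 0.54 [410.8 228.1] [ 0.3753 -0.2285  0.057 ]
top gauge 0.83 [286.3 155.9] [0.585 0.102 0.   ]
top gauge 0.62 [421.8 117.4] [ 0.6901 -0.2843  0.    ]
top bar_under 0.62 [281.6 150.1] [0.5906 0.1107 0.052 ]
top mouth 0.9 [292.4 158.9] [0.5762 0.0849 0.    ]
top mouth 0.2 [413.8 166.1] [ 0.5502 -0.2561  0.    ]
top stop 0.65 [255.9 148.2] [0.6084 0.1876 0.    ]
```

View pics/a.png

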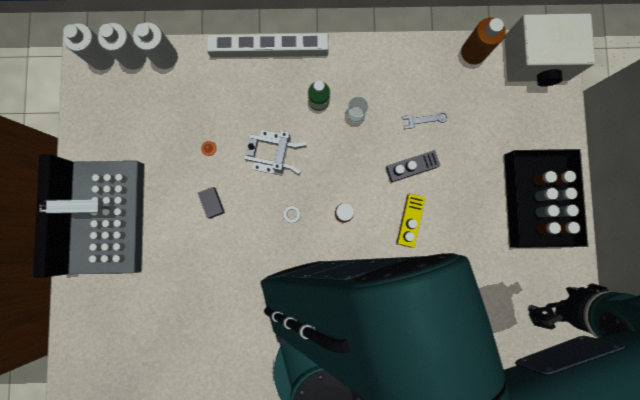

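View pics/b.png

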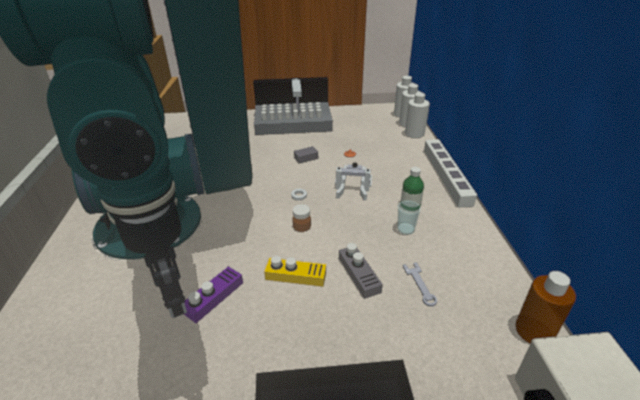

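The top view shows the grey carrier at about (413,166) with its caps to the left, towards the gauge at (272,152), whose mouth opens to the right. The yellow and purple look-alikes are at (411,220) and in the side view. I'll move over the carrier.

Request:
move_arm(plan=[1, 0, 0, 0, -0.058, 1, 0, 0, 0, -0.058, 1, 0, 0, 0, -0.058, 1, 0, 0, 0, -0.058, 1, 0, 0, 0, -0.058, 1, 0, 0, 0, -0.058, 1, 0, 0, 0, -0.058, 1, 0, 0, 0, -0.058])

```text
time_s: 1.55
position: [0.2111, -0.4807, 0.2313]
tcp_rot: [3.142, 0.0, 1.878]
wrist_force: [0.6, -0.5, 0.3]
opening: -0.0003
grasp_force: 0.0
```

Request:
move_arm(plan=[1, 0.3, 1, -0.3, 0, 1, 0.3, 1, -0.3, 0, 1, 0.3, 1, -0.3, 0, 1, 0.3, 1, -0.3, 0, 1, 0.3, 1, -0.3, 0, 1, 0.3, 1, -0.3, 0, 1, 0.3, 1, -0.3, 0, 1, 0.3, 1, -0.3, 0])

```text
time_s: 2.55
position: [0.3502, -0.387, 0.2795]
tcp_rot: [3.142, 0.0, 1.871]
wrist_force: [0.2, 0.0, 1.1]
opening: -0.0001
grasp_force: 0.0
```

Request:
move_arm(plan=[1, 0.3, 1, 0, 0, 1, 0.3, 1, 0, 0, 1, 0.3, 1, 0, 0, 1, 0.3, 1, 0, 0, 1, 0.3, 1, 0, 0, 1, 0.3, 1, 0, 0, 1, 0.3, 1, 0, 0, 1, 0.3, 1, 0, 0])

```text
time_s: 3.55
position: [0.4892, -0.2936, 0.2793]
tcp_rot: [3.142, 0.0, 1.871]
wrist_force: [0.2, 0.6, 0.1]
opening: 0.0002
grasp_force: 0.0
```

```bash
python3 - <<'E'
from h import *
s=manip.read_state();print(s["time_s"],s["position"],s["tcp_rot"],s["wrist_force"])
a=manip.camera("wrist");cv2.imwrite("pics/c.png",a[:,:,::-1])
c=manip.get_calibration("wrist");print(-np.array(c["R"]).T@c["t"])
look("wrist",dict(carrier_mid=.015,carrier_nose=.015,front_cap=.057,rear_cap=.057,gauge=0))
look("top",dict(gauge=0,bar_under=.052,mouth=0,stop=0,carrier_nose=.015))
look("side",dict(gauge=0,bar_under=.052,mouth=0,stop=0))
E
```

```text
3.55 [ 0.4891871  -0.29363704  0.27928682] [3.14159159e+00 3.07710850e-05 1.87138935e+00] [0.23713903 0.56858977 0.14977533]
[ 0.46957912 -0.22113248  0.42228811]
wrist carrier_mid 0.97 [76.7 71.7] [ 0.2099 -0.2822  0.015 ]
wrist carrier_mid 0.82 [255.6  86.6] [ 0.3989 -0.2393  0.015 ]
wrist carrier_nose 0.9 [194.7  48.9] [ 0.327  -0.2218  0.015 ]
wrist carrier_nose 0.9 [ 28.3 107.9] [ 0.1617 -0.3372  0.015 ]
wrist front_cap 0.95 [21.8 98.6] [ 0.1861 -0.3182  0.057 ]
wrist front_cap 0.85 [204.6  60.2] [ 0.3523 -0.2291  0.057 ]
wrist rear_cap 0.83 [387.8 130.1] [ 0.5441 -0.2393  0.057 ]
wrist rear_cap 0.75 [237.7  78. ] [ 0.3864 -0.2356  0.057 ]
top gauge 0.87 [285.7 154.8] [0.5882 0.1037 0.    ]
top bar_under 0.9 [279.2 150.2] [0.5904 0.1171 0.052 ]
top bar_under 0.29 [400.  169.8] [ 0.5318 -0.2066  0.052 ]
top mouth 0.98 [292.6 157.2] [ 0.581   0.0843 -0.    ]
top stop 0.72 [254.4 149.4] [0.605  0.1919 0.    ]
top carrier_nose 0.94 [382.9 171.6] [ 0.5336 -0.1664  0.015 ]
top carrier_nose 0.83 [405.6 246.4] [ 0.3268 -0.2217  0.015 ]
side gauge 0.63 [351.8 190.5] [0.5814 0.0976 0.    ]
side bar_under 0.82 [353.9 174. ] [0.5878 0.11   0.052 ]
side bar_under 0.48 [351.8 245. ] [ 0.5339 -0.2002  0.052 ]
side mouth 0.65 [349.3 193.9] [0.5711 0.0806 0.    ]
```

View pics/c.png

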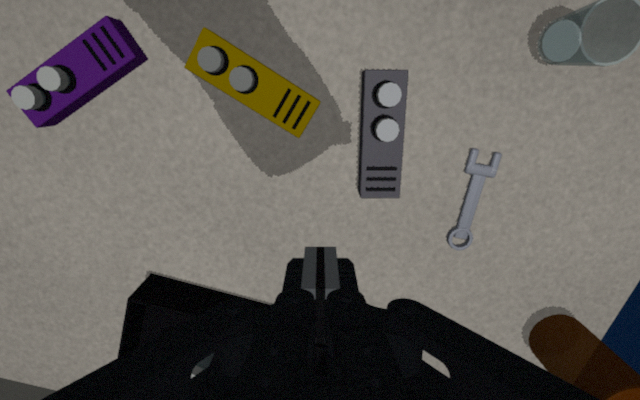

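The wrist view shows the grey carrier with its cap tops at about (388,94) and (386,129), its nose edge near row 70 and its tail near row 197.

```bash
python3 - <<'E'
from h import *
for p,z in (((385.5,70),.03),((380.5,194),.03),((388,94),.057),((386,129),.057),((364,70),.03),((408,71),.03),((360,194),.03),((400,194),.03)):
    print(p,np.round(ray("wrist",p,z),4))
E
```

```text
(385.5, 70) [ 0.5261 -0.1829  0.03  ]
(380.5, 194) [ 0.5676 -0.311   0.03  ]
(388, 94) [ 0.5322 -0.2059  0.057 ]
(386, 129) [ 0.5423 -0.2385  0.057 ]
(364, 70) [ 0.5047 -0.1896  0.03  ]
(408, 71) [ 0.5489 -0.1769  0.03  ]
(360, 194) [ 0.545 -0.318  0.03 ]
(400, 194) [ 0.589  -0.3043  0.03  ]
```

Request:
move_arm(plan=[1, 0.44, 0.42, 0.9, 0, 1, 0.44, 0.42, 0.9, 0, 1, 0.44, 0.42, 0.9, 0, 1, 0.44, 0.42, 0.9, 0, 1, 0.44, 0.42, 0.9, 0, 1, 0.44, 0.42, 0.9, 0, 1, 0.44, 0.42, 0.9, 0, 1, 0.44, 0.42, 0.9, 0])

```text
time_s: 5.45
position: [0.5318, -0.2068, 0.1348]
tcp_rot: [3.141, 0.0, 1.871]
wrist_force: [0.0, 0.2, -0.4]
opening: -0.0001
grasp_force: 0.0
```

```bash
python3 - <<'E'
from h import *
s=manip.read_state();print(s["time_s"],s["position"],s["tcp_rot"],s["wrist_force"])
look("wrist",dict(carrier_mid=.015,carrier_nose=.015,front_cap=.057,rear_cap=.057),1)
a=manip.camera("wrist");cv2.imwrite("pics/d.png",a[:,:,::-1])
E
```

```text
5.45 [ 0.53184487 -0.20675601  0.13475473] [3.14145342e+00 1.31736609e-04 1.87147257e+00] [ 0.02090072  0.22012762 -0.42260275]
wrist carrier_mid 0.84 [323.1 245.6] [ 0.5476 -0.2476  0.015 ]
wrist carrier_nose 0.61 [ 50.3 130.2] [ 0.3291 -0.2207  0.015 ]
wrist front_cap 0.93 [319.7 205.9] [ 0.5318 -0.2052  0.057 ]
wrist rear_cap 0.91 [ 99.5 183.6] [ 0.3914 -0.2335  0.057 ]
```

View pics/d.png

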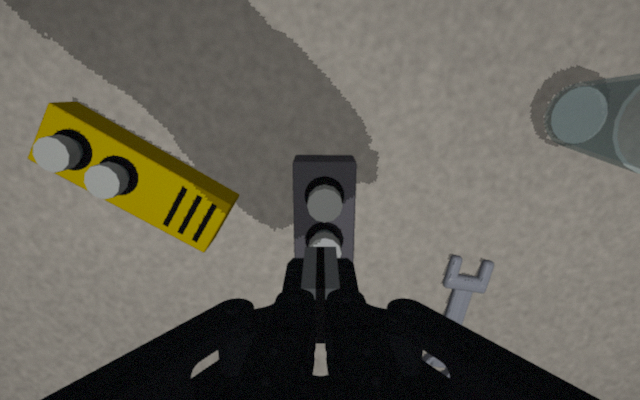

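The tool is lined up over the front cap at (324,203), so I'll press it.

Request:
move_arm(plan=[1, 0, 0, 0.9, 0, 1, 0, 0, 0.9, 0, 1, 0, 0, 0.9, 0, 1, 0, 0, 0.7, 0, 1, 0, 0, 0.05, 0, 1, 0, 0, 0.05, 0, 1, 0, 0, 0.05, 0, 1, 0, 0, 0.05, 0])

```text
time_s: 6.75
position: [0.5318, -0.2072, 0.0636]
tcp_rot: [3.141, 0.0, 1.872]
wrist_force: [-0.7, 0.2, 1.2]
opening: 0.0001
grasp_force: 0.0
```

Request:
move_arm(plan=[1, 0, 0, 0.05, 0, 1, 0, 0, 0.05, 0, 1, 0, 0, 0.05, 0])

```text
time_s: 7.12
position: [0.5316, -0.2071, 0.0602]
tcp_rot: [-3.142, -0.0, 1.871]
wrist_force: [-0.4, 0.3, 0.1]
opening: -0.0001
grasp_force: 0.0
```

Request:
move_arm(plan=[1, 0, 0, 0.06, 0, 1, 0, 0, 0.06, 0, 1, 0, 0, 0.06, 0, 1, 0, 0, 0.06, 0])

```text
time_s: 7.62
position: [0.5316, -0.2071, 0.0554]
tcp_rot: [-3.142, -0.0, 1.871]
wrist_force: [-0.3, -0.3, -0.2]
opening: -0.0001
grasp_force: 0.0
```

Request:
move_arm(plan=[1, 0, 0, 0.06, 0, 1, 0, 0, 0.06, 0, 1, 0, 0, 0.04, 0])

```text
time_s: 8.0
position: [0.5317, -0.2071, 0.0524]
tcp_rot: [3.141, 0.0, 1.871]
wrist_force: [-1.6, 0.7, 5.9]
opening: -0.0003
grasp_force: 2.5
```

Request:
move_arm(plan=[1, 0, 0, 0.04, 0, 1, 0, 0, 0.03, 0, 1, 0, 0, 0.03, 0])

```text
time_s: 8.38
position: [0.5316, -0.2071, 0.0503]
tcp_rot: [3.142, 0.0, 1.871]
wrist_force: [-2.1, 0.3, 5.3]
opening: 0.0
grasp_force: 2.5
```

Request:
move_arm(plan=[1, 0, 0, 0.025, 0, 1, 0, 0, 0, 0])

```text
time_s: 8.62
position: [0.5317, -0.2071, 0.05]
tcp_rot: [3.141, 0.0, 1.872]
wrist_force: [-1.8, 0.7, 8.6]
opening: 0.0001
grasp_force: 4.2
```

Request:
move_arm(plan=[1, 0, 0, 0.025, 0, 1, 0, 0, 0, 0])

```text
time_s: 8.88
position: [0.5317, -0.2071, 0.0499]
tcp_rot: [3.141, 0.0, 1.871]
wrist_force: [-3.5, 2.1, 15.4]
opening: 0.0004
grasp_force: 7.7
```

Request:
move_arm(plan=[1, 0, 0, -0.9, 0, 1, -0.85, 0, 0, 0, 1, -0.85, 0, 0, 0, 1, 0, 0, 0.25, 0, 1, 0, 0, 0.06, 0, 1, 0, 0, 0.06, 0, 1, 0, 0, 0.06, 0, 1, 0, 0, 0.06, 0])

```text
time_s: 9.88
position: [0.5417, -0.2394, 0.0575]
tcp_rot: [3.142, 0.0, 1.872]
wrist_force: [-0.0, -0.1, -1.2]
opening: -0.0002
grasp_force: 0.0
```

Request:
move_arm(plan=[1, 0, 0, 0.06, 0, 1, 0, 0, 0.06, 0, 1, 0, 0, 0.06, 0, 1, 0, 0, 0.06, 0])

```text
time_s: 10.38
position: [0.5417, -0.2395, 0.0529]
tcp_rot: [3.141, 0.0, 1.871]
wrist_force: [-0.7, 0.5, 4.3]
opening: 0.0002
grasp_force: 2.5
```

Request:
move_arm(plan=[1, 0, 0, 0.05, 0, 1, 0, 0, 0.05, 0, 1, 0, 0, 0.03, 0, 1, 0, 0, 0.02, 0, 1, 0, 0, 0, 0])

```text
time_s: 11.0
position: [0.5417, -0.2396, 0.05]
tcp_rot: [3.141, 0.0, 1.871]
wrist_force: [-1.8, 0.7, 8.9]
opening: 0.0001
grasp_force: 4.2
```

Request:
move_arm(plan=[1, 0, 0, 0.025, 0, 1, 0, 0, 0, 0])

```text
time_s: 11.25
position: [0.5418, -0.2396, 0.0499]
tcp_rot: [3.141, 0.001, 1.872]
wrist_force: [-3.0, 2.6, 15.1]
opening: -0.0001
grasp_force: 7.5
```

Request:
move_arm(plan=[1, 0, 0, -0.8, 0, 1, 0, 0, -0.8, 0, -1, -0.81, 0, 0, 0, -1, -0.81, 0, 0, 0, -1, -0.81, 0, 0, 0, -1, -0.81, 0, 0, 0, -1, 0, 0, 0.8, 0, -1, 0, 0, 0.8, 0])

```text
time_s: 12.25
position: [0.5605, -0.301, 0.0476]
tcp_rot: [-3.141, -0.001, 1.871]
wrist_force: [0.5, 0.4, -0.1]
opening: 0.0852
grasp_force: 0.0
```

```bash
python3 - <<'E'
from h import *
s=manip.read_state();print(s["time_s"],s["position"],s["tcp_rot"],s["wrist_force"],s["opening"])
look("wrist",dict(carrier_mid=.015,carrier_nose=.015,front_cap=.050,rear_cap=.05),1)
a=manip.camera("wrist");cv2.imwrite("pics/e.png",a[:,:,::-1])
E
```

```text
12.25 [ 0.56045951 -0.30102467  0.04755143] [-3.14101071e+00 -9.32212974e-04  1.87142968e+00] [ 0.46054519  0.40261187 -0.08783925] 0.08520505513141187
wrist carrier_mid 0.89 [329.4 133.9] [ 0.5488 -0.2466  0.015 ]
wrist front_cap 0.64 [330.1  14.7] [ 0.5351 -0.2032  0.05  ]
wrist rear_cap 0.59 [329.6 116.1] [ 0.5462 -0.2377  0.05  ]
```

View pics/e.png

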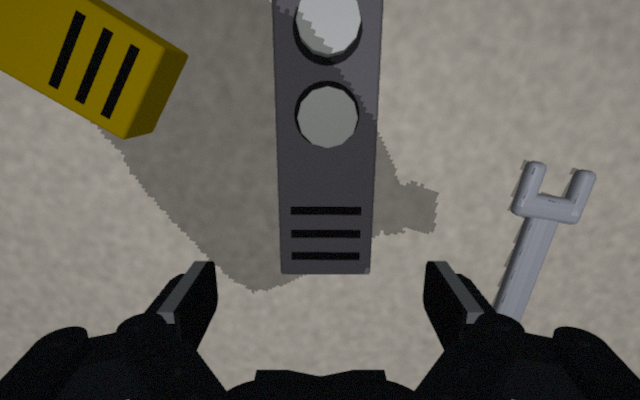

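Carrier tail is at (326,273) and the fingers are centred at 320, so I'll shift about 3 mm, narrow the opening to stay clear of the spanner, then descend and grip.

Request:
move_arm(plan=[-0.5, 0, 0.16, 0, 0, -0.5, 0, 0, 0, 0, -0.5, 0, 0, 0.8, 0, -0.5, 0, 0, 0.8, 0, -0.5, 0, 0, 0.5, 0, 0.3, 0, 0, 0, 0, 0.3, 0, 0, 0, 0, 0.3, 0, 0, 0, 0], grip_force=30)

```text
time_s: 13.55
position: [0.564, -0.3006, 0.0074]
tcp_rot: [3.141, 0.0, 1.871]
wrist_force: [0.2, -0.1, -4.4]
opening: 0.0454
grasp_force: 32.3
```

Request:
move_arm(plan=[0.3, 0.46, 0.08, 0, 0, 0.3, 0.92, 0.15, 0, 0, 0.3, 0.92, 0.15, 0, 0, 0.3, 0.92, 0.15, 0, 0, 0.3, 0.92, 0.15, 0, 0, 0.3, 0.92, 0.15, 0, 0, 0.3, 0.92, 0.15, 0, 0, 0.3, 0.92, 0.15, 0, 0])

```text
time_s: 14.55
position: [0.5445, -0.1608, 0.0072]
tcp_rot: [3.142, 0.0, 1.871]
wrist_force: [0.2, -0.2, -4.3]
opening: 0.0452
grasp_force: 32.3
```

Request:
move_arm(plan=[0.3, 0.92, 0.15, 0, 0, 0.3, 0.92, 0.15, 0, 0, 0.3, 0.46, 0.07, 0, 0, 0.3, 0, 0, 0, 0.04, 0.3, 0, 0, 0, 0.044, 0.3, 0, 0, 0, 0.04, 0.3, 0, 0, 0, 0.04, 0.3, 0, 0, 0, 0])

```text
time_s: 15.55
position: [0.5382, -0.1158, 0.0072]
tcp_rot: [3.142, 0.0, 1.357]
wrist_force: [-0.3, 0.3, -4.0]
opening: 0.0454
grasp_force: 32.3
```

```bash
python3 - <<'E'
from h import *
s=manip.read_state();print(s["time_s"],s["position"],s["tcp_rot"],s["wrist_force"],s["opening"])
look("wrist",dict(carrier_mid=.015,carrier_nose=.015,front_cap=.050,rear_cap=.05,gauge=0,mouth=0,bar_under=.052,stop=0),1)
look("side",dict(gauge=0,mouth=0,bar_under=.052,stop=0,front_cap=.05),1)
look("top",dict(gauge=0,mouth=0,bar_under=.052,stop=0,front_cap=.05),1)
a=manip.camera("wrist");cv2.imwrite("pics/f.png",a[:,:,::-1])
E
```

```text
15.55 [ 0.53815958 -0.11583884  0.00717895] [3.14152720e+00 1.36887818e-04 1.35688974e+00] [-0.34267925  0.3381091  -4.02163837] 0.04542424695490548
wrist rear_cap 0.67 [322.1 126.4] [ 0.5535 -0.0522  0.05  ]
side gauge 0.6 [350.1 186.7] [0.5792 0.1186 0.    ]
side mouth 0.45 [352.  193.3] [0.5797 0.0829 0.    ]
side bar_under 0.54 [357.4 175.8] [0.5967 0.0991 0.052 ]
side stop 0.37 [297.8 196.7] [0.4146 0.082  0.    ]
side front_cap 0.61 [304.  155.7] [0.4437 0.2385 0.05  ]
top gauge 0.93 [286.5 156.2] [0.5841 0.1015 0.    ]
top mouth 0.84 [292.6 158.7] [0.5767 0.0844 0.    ]
top bar_under 0.97 [281.1 150.6] [0.5892 0.112  0.052 ]
top stop 0.48 [256.7 150.3] [0.6023 0.1854 0.    ]
top front_cap 0.43 [331.3 162.7] [ 0.5544 -0.0227  0.05  ]
```

View pics/f.png

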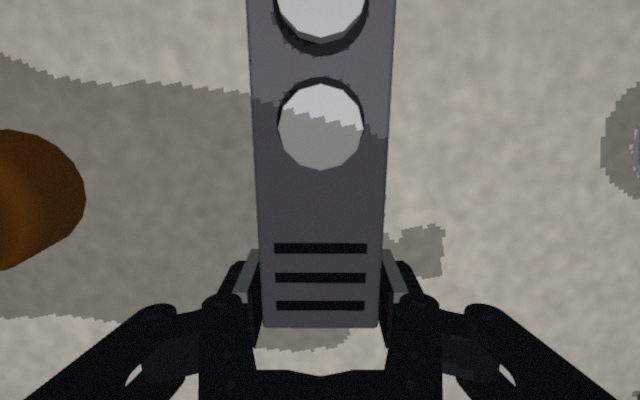

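The carrier is gripped centrally, and the jar at the left is clear. The gauge is out of view, so I'll let go, rise and look.

Request:
move_arm(plan=[-0.5, 0, 0, 0, 0, -0.5, 0, 0, -0.6, 0, -0.5, 0, 0, -1, 0, -0.5, 0, 0, -1, 0, -0.5, 0.3, 0, -1, 0, -0.5, 1, 0, -1, 0, -0.5, 1, 0, -1, 0, -0.5, 1, 0, -1, 0])

```text
time_s: 17.65
position: [0.5523, -0.0508, 0.141]
tcp_rot: [3.14, -0.0, 1.356]
wrist_force: [0.0, 0.5, 0.3]
opening: 0.064
grasp_force: 0.0
```

Request:
move_arm(plan=[-0.5, 0.7, 0, -1, 0, -0.5, 0.5, 0, -1, 0, -0.5, 0, 0, 0, 0])

```text
time_s: 18.02
position: [0.5581, -0.0276, 0.1811]
tcp_rot: [3.138, -0.0, 1.357]
wrist_force: [-0.1, -0.2, 0.4]
opening: 0.0639
grasp_force: 0.0
```

```bash
python3 - <<'E'
from h import *
s=manip.read_state();print(s["time_s"],s["position"],s["tcp_rot"],s["wrist_force"],s["opening"])
look("wrist",dict(carrier_mid=.015,carrier_nose=.015,front_cap=.050,rear_cap=.05,gauge=0,mouth=0,bar_under=.052,stop=0),1)
a=manip.camera("wrist");cv2.imwrite("pics/g.png",a[:,:,::-1])
E
```

```text
18.025 [ 0.55805959 -0.02759381  0.18111015] [ 3.13836734e+00 -1.41035389e-04  1.35718920e+00] [-0.06683922 -0.20411257  0.38622391] 0.06391047084709602
wrist carrier_mid 0.59 [321.9 215.5] [ 0.5524 -0.0629  0.015 ]
wrist carrier_nose 0.65 [319.1 139.9] [0.5643 0.0053 0.015 ]
wrist front_cap 0.66 [321.  178.3] [ 0.5603 -0.02    0.05  ]
wrist rear_cap 0.9 [324. 219.] [ 0.5555 -0.0539  0.05  ]
wrist gauge 0.82 [319.8   2.6] [0.588  0.1117 0.    ]
```

View pics/g.png

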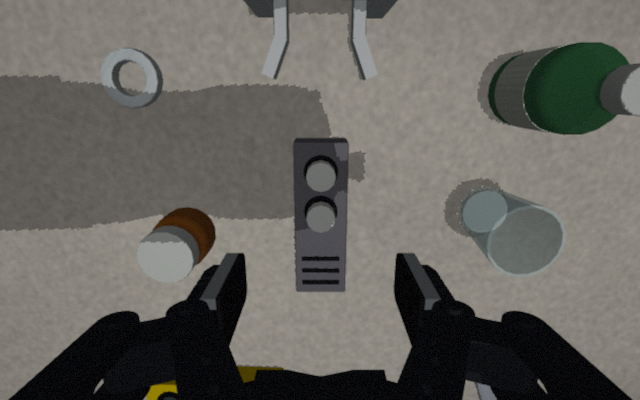

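The wrist view shows the flare tips at about (270,77) and (370,77), the fences straight about column 320, and the carrier on the same column. I'll check with numbers.

```bash
python3 - <<'E'
from h import *
for p,z in (((270,77),.022),((370,77),.022),((281,38),.022),((359.5,38),.022),((281,12),.022),((359.5,12),.022),((321,139),.03),((321,288),.03)):
    print(p,np.round(ray("wrist",p,z),4))
g=cv2.resize(manip.camera("wrist")[0:90,240:400],None,fx=5,fy=5,interpolation=cv2.INTER_CUBIC);cv2.imwrite("pics/h.png",g[:,:,::-1])
E
```

```text
(270, 77) [0.537  0.0637 0.022 ]
(370, 77) [0.6153 0.0467 0.022 ]
(281, 38) [0.5526 0.0897 0.022 ]
(359.5, 38) [0.6123 0.0767 0.022 ]
(281, 12) [0.5571 0.1074 0.022 ]
(359.5, 12) [0.6156 0.0946 0.022 ]
(321, 139) [0.5667 0.0077 0.03  ]
(321, 288) [ 0.5374 -0.1276  0.03  ]
```

View pics/h.png

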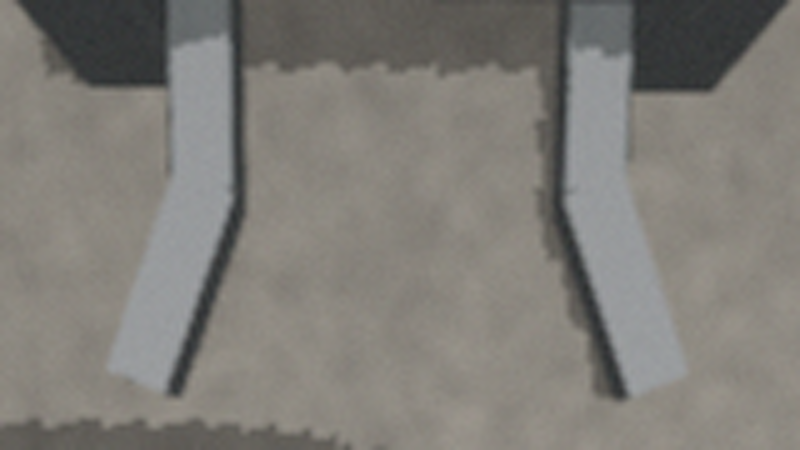

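The gauge axis runs along column 320 and the carrier sits at 321, so they agree within about 1 mm and the yaw is right. I'll regrip and carry the nose into the mouth.

Request:
move_arm(plan=[-0.5, -0.9, 0, 0.5, 0, -0.5, -0.9, 0, 0.6, 0, -0.5, -0.9, 0, 0.7, 0, -0.5, -0.9, 0, 0.8, 0, -0.5, -0.9, 0, 0.9, 0, -0.5, 0, 0, 1, 0, -0.5, 0, 0, 1, 0, -0.5, 0, 0, 1, 0])

```text
time_s: 19.58
position: [0.5374, -0.1168, 0.0477]
tcp_rot: [-3.141, -0.0, 1.355]
wrist_force: [0.2, 0.2, 0.1]
opening: 0.0641
grasp_force: 0.0
```

Request:
move_arm(plan=[-0.5, 0, 0, 1, 0, -0.5, 0, 0, 0.8, 0, -0.5, 0, 0, 0.35, 0, 0.3, 0, 0, 0, 0, 0.3, 0, 0, 0, 0, 0.3, 0, 0, 0, 0])

```text
time_s: 20.32
position: [0.5382, -0.116, 0.0065]
tcp_rot: [3.141, 0.0, 1.356]
wrist_force: [-0.2, -1.2, -3.0]
opening: 0.0457
grasp_force: 32.1
```

Request:
move_arm(plan=[0.3, 0.4, 0, 0, 0, 0.3, 0.7, 0, 0, 0, 0.3, 0.7, 0, 0, 0, 0.3, 0.7, 0, 0, 0, 0.3, 0.7, 0, 0, 0, 0.3, 0.5, 0, 0, 0, 0.3, 0.4, 0, 0, 0])

```text
time_s: 21.2
position: [0.5557, -0.0351, 0.0062]
tcp_rot: [-3.142, 0.0, 1.357]
wrist_force: [-0.5, -2.3, -2.0]
opening: 0.0448
grasp_force: 32.2
```

Request:
move_arm(plan=[0.3, 0.3, 0, 0, 0, 0.3, 0.2, 0, 0, 0, 0.3, 0.2, 0, 0, 0])

```text
time_s: 21.58
position: [0.5586, -0.022, 0.0062]
tcp_rot: [3.142, 0.0, 1.356]
wrist_force: [-0.1, -0.8, -2.8]
opening: 0.045
grasp_force: 32.2
```

Request:
move_arm(plan=[0.3, 0.2, 0, 0, 0, 0.3, 0.2, 0, 0, 0, 0.3, 0.2, 0, 0, 0, 0.3, 0.2, 0, 0, 0])

```text
time_s: 22.08
position: [0.562, -0.0062, 0.0062]
tcp_rot: [-3.142, 0.0, 1.356]
wrist_force: [-0.6, -0.9, -2.4]
opening: 0.0453
grasp_force: 32.2
```

```bash
python3 - <<'E'
from h import *
a=manip.camera("wrist");cv2.imwrite("pics/i.png",a[:,:,::-1])
E
```

```text
(no output)
```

View pics/i.png

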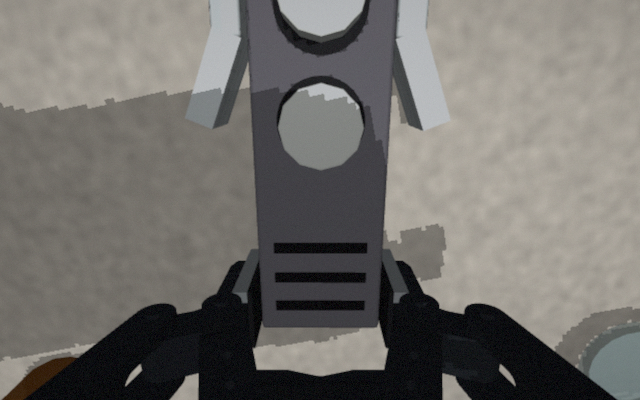

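The carrier is centred between the fences, with flare tips at (205,125) and (435,125), so I'll continue.

Request:
move_arm(plan=[0.3, 0.2, 0, 0, 0, 0.3, 0.2, 0, 0, 0, 0.3, 0.2, 0, 0, 0, 0.3, 0.2, 0, 0, 0, 0.3, 0.2, 0, 0, 0])

```text
time_s: 22.75
position: [0.5663, 0.0134, 0.0062]
tcp_rot: [-3.142, -0.0, 1.356]
wrist_force: [-0.4, -1.6, -2.1]
opening: 0.0454
grasp_force: 32.3
```

Request:
move_arm(plan=[0.3, 0.2, 0, 0, 0, 0.3, 0.2, 0, 0, 0, 0.3, 0.2, 0, 0, 0, 0.3, 0.2, 0, 0, 0, 0.3, 0.2, 0, 0, 0])

```text
time_s: 23.38
position: [0.5705, 0.0329, 0.0062]
tcp_rot: [3.142, -0.0, 1.356]
wrist_force: [-0.1, -1.5, -2.8]
opening: 0.0453
grasp_force: 32.3
```

Request:
move_arm(plan=[-0.5, 0, 0, 0, 0, -0.5, 0, 0, 0, 0, -0.5, -0.7, 0, 0, 0, -0.5, -0.8, 0, 0, 0, -0.5, -0.5, 0, -0.2, 0, 1, 0, 0, 0, 0, 1, 0, 0, 0, 0, 1, 0, 0, 0, 0])

```text
time_s: 24.38
position: [0.562, -0.0061, 0.0101]
tcp_rot: [-3.142, -0.0, 1.357]
wrist_force: [0.2, -0.5, -0.2]
opening: 0.0094
grasp_force: 0.0
```

Request:
move_arm(plan=[1, 0, 0, 0, 0, 1, 0.25, 0, 0, 0, 1, 0.2, 0, 0, 0, 1, 0.2, 0, 0, 0, 1, 0.15, 0, 0, 0])

```text
time_s: 25.0
position: [0.5654, 0.0092, 0.0102]
tcp_rot: [-3.142, 0.001, 1.356]
wrist_force: [-0.1, -3.5, 0.1]
opening: 0.0002
grasp_force: 1.7
```

Request:
move_arm(plan=[1, 0.1, 0, 0, 0, 1, 0.1, 0, 0, 0, 1, 0.1, 0, 0, 0, 1, 0.1, 0, 0, 0, 1, 0.1, 0, 0, 0, 1, 0.1, 0, 0, 0, 1, 0.1, 0, 0, 0, 1, 0.1, 0, 0, 0])

```text
time_s: 26.0
position: [0.5688, 0.025, 0.0102]
tcp_rot: [-3.142, -0.0, 1.356]
wrist_force: [-1.5, -3.2, 0.3]
opening: -0.0
grasp_force: 1.6
```

Request:
move_arm(plan=[1, 0.06, 0, 0, 0, 1, 0.06, 0, 0, 0])

```text
time_s: 26.25
position: [0.5693, 0.0272, 0.0102]
tcp_rot: [-3.142, -0.0, 1.356]
wrist_force: [-1.1, -3.0, 0.0]
opening: -0.0
grasp_force: 1.6
```

Request:
move_arm(plan=[1, 0.06, 0, 0, 0, 1, 0.06, 0, 0, 0])

```text
time_s: 26.5
position: [0.5698, 0.0296, 0.0102]
tcp_rot: [-3.142, -0.0, 1.356]
wrist_force: [-0.1, -3.3, -0.0]
opening: 0.0002
grasp_force: 1.5
```

Request:
move_arm(plan=[1, 0.035, 0, 0, 0, 1, 0.035, 0, 0, 0])

```text
time_s: 26.75
position: [0.5701, 0.0309, 0.0102]
tcp_rot: [3.142, -0.0, 1.356]
wrist_force: [-0.2, -2.9, -1.1]
opening: -0.0
grasp_force: 1.5
```

Request:
move_arm(plan=[1, 0.035, 0, 0, 0, 1, 0.035, 0, 0, 0])

```text
time_s: 27.0
position: [0.5704, 0.0323, 0.0102]
tcp_rot: [-3.142, -0.0, 1.356]
wrist_force: [-0.8, -3.0, 0.2]
opening: 0.0002
grasp_force: 1.5
```

Request:
move_arm(plan=[1, 0.035, 0, 0, 0, 1, 0.03, 0, 0, 0])

```text
time_s: 27.25
position: [0.5707, 0.0336, 0.0102]
tcp_rot: [-3.142, -0.0, 1.356]
wrist_force: [-0.6, -2.9, -1.0]
opening: -0.0001
grasp_force: 1.5
```

Request:
move_arm(plan=[1, 0.03, 0, 0, 0, 1, 0.03, 0, 0, 0, 1, 0.03, 0, 0, 0])

```text
time_s: 27.62
position: [0.571, 0.0353, 0.0102]
tcp_rot: [-3.142, -0.0, 1.356]
wrist_force: [-0.1, -2.3, -1.1]
opening: 0.0002
grasp_force: 1.5
```

Request:
move_arm(plan=[1, 0.03, 0, 0, 0, 1, 0.03, 0, 0, 0, 1, 0.03, 0, 0, 0])

```text
time_s: 28.0
position: [0.5715, 0.0371, 0.0102]
tcp_rot: [3.142, -0.0, 1.356]
wrist_force: [0.2, -3.0, -0.3]
opening: 0.0005
grasp_force: 1.4
```

Request:
move_arm(plan=[1, 0.03, 0, 0, 0, 1, 0.03, 0, 0, 0, 1, 0.03, 0, 0, 0])

```text
time_s: 28.38
position: [0.5718, 0.0388, 0.0102]
tcp_rot: [-3.142, -0.0, 1.356]
wrist_force: [-0.4, -2.8, -0.8]
opening: -0.0001
grasp_force: 1.4
```

Request:
move_arm(plan=[1, 0.03, 0, 0, 0, 1, 0.03, 0, 0, 0, 1, 0.03, 0, 0, 0])

```text
time_s: 28.75
position: [0.5719, 0.0395, 0.0102]
tcp_rot: [-3.142, 0.003, 1.356]
wrist_force: [-4.0, -14.2, 2.8]
opening: 0.0001
grasp_force: 7.2
```

The nose has met the stop, so I'll hold here.

Request:
move_arm(plan=[1, 0, 0, 0, 0])

```text
time_s: 28.88
position: [0.5719, 0.0395, 0.0102]
tcp_rot: [-3.142, 0.003, 1.356]
wrist_force: [-3.1, -11.7, 1.7]
opening: 0.0002
grasp_force: 5.9
```

Request:
move_arm(plan=[1, 0, 0, 0, 0, 1, 0, 0, 0, 0, 1, 0, 0, 0, 0, 1, 0, 0, 0, 0, 1, 0, 0, 0, 0, 1, 0, 0, 0, 0, 1, 0, 0, 0, 0])

```text
time_s: 29.75
position: [0.5719, 0.0395, 0.0102]
tcp_rot: [-3.142, 0.002, 1.355]
wrist_force: [-2.5, -11.2, 2.6]
opening: 0.0003
grasp_force: 5.9
```

Held for 1 s at about 12 N. Now I'll back off gently along the push axis, then rise.

Request:
move_arm(plan=[1, -0.05, 0, 0, 0, 1, -0.1, 0, 0, 0, 1, -0.4, 0, 0, 0, 1, -0.9, 0, 0, 0, 1, -0.9, 0, 0, 0, 1, -0.5, 0, -0.8, 0, 1, 0, 0, -1, 0, 1, 0, 0, -1, 0])

```text
time_s: 30.75
position: [0.5601, -0.0158, 0.0679]
tcp_rot: [3.141, -0.0, 1.356]
wrist_force: [-0.1, 0.5, -0.2]
opening: 0.0001
grasp_force: 0.0
```

Request:
move_arm(plan=[1, 0, 0, -1, 0, 1, 0, 0, -1, 0, 1, 0, 0, -1, 0, 1, 0, 0, -1, 0, 1, 0, 0, 0, 0, 1, 0, 0, 0, 0])

```text
time_s: 31.5
position: [0.5598, -0.0153, 0.146]
tcp_rot: [-3.141, -0.0, 1.356]
wrist_force: [0.3, 0.1, -0.9]
opening: -0.0002
grasp_force: 0.0
```

```bash
python3 - <<'E'
from h import *
s=manip.read_state();print(s["time_s"],s["position"],s["wrist_force"])
a=manip.camera("wrist");cv2.imwrite("pics/j.png",a[:,:,::-1])
E
```

```text
31.5 [ 0.55980153 -0.01533382  0.14603276] [ 0.27219978  0.05611964 -0.91204966]
```

View pics/j.png

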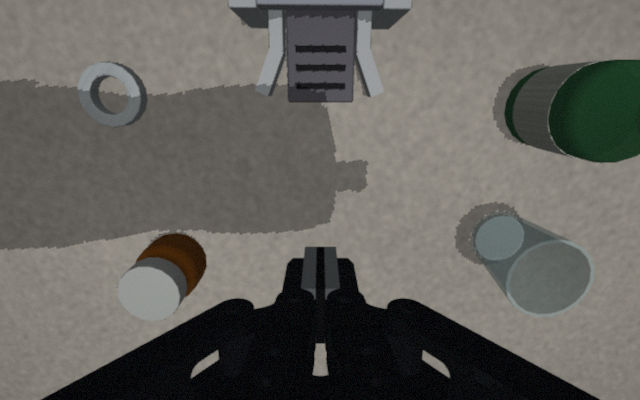

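The tail sits square between the flare tips, with its end at about (320,100). The collar, jar, beaker and bottle are undisturbed.

```bash
python3 -c "
from rig import manip
print(manip.close_job())"
```

```text
the job is handed in; nothing more can be done
None
```

Both vials are pressed home and the carrier is through the gauge with its nose on the stop. It was held there for about 1 s at roughly 12 N, then released and left in place; the job is handed in (about 31.5 s on the robot's clock), but no verdict was shown.

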